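Stack the next two plates of a multi-plate clutch

ROBOT

A 6-joint arm with a two-finger parallel gripper is mounted at the origin on a cart in front of the work surface, level with it; the furniture and walls round the work are solid. World frame = base frame: x ahead of the robot, y to its left, z up, the work surface at z = 0. Lengths are in m, angles in rad, forces in N, time in s.
With the tool pointing down it reaches from about 0.225 to 0.875 m from the base axis. Payload 3.4 kg.
Tool frame: the origin (TCP) lies midway between the tips of the shut fingers; the grasp point (between the pads) lies 19 mm behind it (manip.grip_point_offset is the distance from the TCP to the grasp point, in m); x points along the fingers, y is the direction in which the jaws open and shut, and the axes are right-handed (so a half turn about x gives the same grasp; the last joint's range is limited). The gripper opens to 85 mm and grips with 20 to 120 N. Pads are 22 mm wide; open, the fingers measure 114 mm over their backs; the gripper's body (76 mm by 85 mm) begins 54 mm behind the grasp point. The pads swing forward as they close: fully open they stand 13 mm farther back than shut.
Start: joints at [-1.343, 0.276, 1.505, -0, 1.361, -0.121], TCP at [0.197, -0.54, 0.231] pointing down, gripper open.
Joint ranges: [-2.89, 2.89], [-0.75, 2.08], [0.22, 2.7], [-1.18, 4.32], [0.11, 2.71], [-2.7, 2.7]. Speed limits (rad/s): [2.57, 2.57, 3.14, 3.14, 3.14, 3.14].

INTERFACE

Orientations are given as a unit quaternion [w, x, y, z].
In Python, from rig import manip gives the robot as it stands.
- The arm moves only by the shell command python3 -m crank 'ROWS' [FORCE]. ROWS is a JSON object of lists of equal length, an entry for each row: "grip": the opening, from 0 (shut) to 1 (fully open); "slide": the shift along the world's x, y, z in cm, a list of three; "roll": the turn about the world's z in degrees. In form: {"grip": [grip, ...], "slide": [[dx, dy, dz], ...], "roll": [roll, ...]}. A call has 1 to 20 rows; each row is the pose to reach, as a shift and turn from the pose commanded when the call began; what a row does not reach only later rows make up. A row lasts 1/10 s, in which the tool goes at most 50 mm and 8.59 degrees, less where a joint would pass 70% of its speed; a pose out of reach is approached as far as the arm can. A call with a gripper value outside its range is refused whole. The fingers move at their own pace and stop on an object; FORCE is the grip in N (left out, the last holds). Time passes only in rows, so rows that repeat a pose let the fingers close. It gives the time, the measured TCP pose, the force and the opening at its end, in the units of the state.
- manip.get_state(): the state, without advancing time (a new reading comes with each control period).
- manip.get_image(name): name is "side" or "top" or "wrist"; returns a dict with "frame" (480x640x3 uint8, red, green, blue), "K" (3x3 intrinsics, pixels), "R" (3x3) and "t" (3): a world point X has camera coordinates R X + t. Camera axes: x right, y down, z forward; pixel columns grow to the right and rows downward; lengths in m; the calibration is good to about 2 mm. A picture is of the moment at which its call begins. There is no depth.
- manip.sign_off(): hands the job in, once; it reports no verdict.
The state is a dict: "clock": time; "qpos": joint angles; "qd": joint speeds; "effort": joint torques, N m; "position": TCP position; "ee_rot": TCP orientation; "contact_force": force on the tool from outside, world axes, zero at the start; "moment": the same for the moment, N m; "width": finger opening in m.
Only numpy, scipy, OpenCV 4.12 (cv2) and the standard library are available. Lean on these libraries where they do the work, as an engineer would, in place of code of your own. Each camera call takes 0.05 s, during which the arm holds its last target. There are 200 camera calls.

TASK

The multi-plate clutch on the bench has its first friction disc on already: carry on the stack. Slide the separator plate (the one with outer lugs) down between the legs of the drum until it lies flat on the first disc, then put the friction disc (the one with inner teeth) on top of it, feeling for the splines of the hub with a light touch so that its teeth slip in and it goes fully home. Never force a plate, let go of both, and leave the other tools on the bench where they are.

Things in the scene. Friction and masses are not known exactly. Their poses are not given: they have to be found in the camera images.
- clutch: Fixed multi-plate clutch, axis upright. Origin: on its axis at bench level; z up, x and y point through the middles of two of the four slots between the drum's legs (90 degree symmetric). Square build plate 112 wide, 10 high; round drum floor, radius 46, top at z = 20; four legs at 45, 135, 225, 315 degrees rise from it.
- leg_tops (a point): Point on the clutch's axis level with the tops of the drum's legs, z = 46 mm; axes as the clutch's. The legs stand between radius 33 and 41 mm, tops bevelled by 3 mm. The four slots between them are 39 mm wide, parallel-sided and open outwards down to the drum floor.
- spline_top (a point): Point on the clutch's axis at the square upper ends of the hub's splines, z = 52 mm; its axes are the clutch's, NOT the hub's. 6 straight splines, 7 mm wide, radius 14 to 18; above, a plain shaft end of radius 13.8 up to z = 64, coned to radius 8 at z = 72. The hub turns, but stiffly (0.3 N m). Where its splines stand is not measured and differs each time: find it by feel or sight.
- stack_top (a point): Point on the clutch's axis at the top face of the first friction disc, which is on the hub already (radius 31, turns with the hub), z = 26 mm. The separator plate's underside belongs here; the friction disc's underside 5 mm higher, at z = 31 mm.
- separator_plate: Loose bare steel plate, 5 mm thick, 0.12 kg, flat on the bench. Origin: centre of its underside, z up. Round bore, radius 21 (clears the hub). Four flat-ended lugs along +x, -x, +y, -y, each 37 mm wide, ends 33 mm from the centre (grip across 66 mm); relieved to radius 31.5 between them. The lugs fit the drum's slots with 1 mm to spare each side.
- friction_disc: Friction disc, steel centre, dark grooved facings, 6 mm thick, 0.09 kg, flat on the bench. Origin: centre of its underside. Radius 31 (grip across 62 mm); passes inside the legs, fingers down two opposite slots. 6 inner teeth, 7 mm wide, radius 19.5 in to 15, one on its +x axis; they fit the splines with 0.9 mm (3.8 degrees) to spare each way and pass the shaft end at any angle.
- caliper: Loose sliding caliper, 76 x 254 x 11 mm, lying in front of the clutch; origin near its middle. Leave alone.
- ratchet: Loose socket ratchet, 33 x 196 x 24 mm, behind to the right; origin near its middle. Leave alone.
- white_cup: Loose white plastic cup, 70 mm wide, 88 mm tall, behind to the left; origin under its centre. Leave alone.
- marker: Loose black marker, 17 x 132 x 17 mm, just behind the clutch; origin under its middle. Leave alone.
There are look-alikes about, which are no part of the job. Leave any blue or green look-alike of the separator_plate alone.

How it is judged:
By the outcome, as a careful person would: the job done as asked, in the order asked, and still so for the second after the job is handed in, with the robot touching nothing.
It also fails if it takes over 64 s, if anything falls off the work surface, if the arm or the gripper's body presses on something with over 40 N, if the wrist force passes 120 N, or if a joint passes its speed limit or range.

## Working session

There is one attempt and no reset: what is moved stays moved. The work goes in short steps, Python scripts to look and compute and a shell command to move; the robot and the scene stay as the last step left them, time stands still between calls to the robot, and variables do not carry over. Pictures are saved under pics/ and viewed, on a budget of 10 in all, crops included, one or two more only if the job needs it, and the job is handed in when it is done.

```bash
ls; mkdir -p pics; python3 - <<'E'
from rig import manip
import cv2,numpy as np,pickle
d={}
for n in("top","side","wrist"):
    im=manip.get_image(n);d[n]=im
    cv2.imwrite(f"pics/{n}0.png",im["frame"][:,:,::-1])
    print(n,im["K"].tolist(),np.round(-im["R"].T@im["t"],3),np.round(im["R"],3).tolist())
pickle.dump(d,open("d0.pkl","wb"))
s=manip.get_state();print(s)
E
```

```text
pics
top [[491.5983517489331, 0.0, 309.73981313514525], [0.0, 491.5983517489331, 240.8821153366712], [0.0, 0.0, 1.0]] [0.337 0.15  1.221] [[0.003, -1.0, -0.015], [-0.986, -0.0, -0.166], [0.166, 0.015, -0.986]]
side [[564.3411144417474, 0.0, 320.01963546101223], [0.0, 564.3411144417474, 242.38702453481565], [0.0, 0.0, 1.0]] [0.273 1.412 1.092] [[-0.978, -0.208, 0.015], [-0.142, 0.614, -0.776], [0.152, -0.761, -0.63]]
wrist [[408.5914289332678, 0.0, 321.3024118292114], [0.0, 408.5914289332678, 236.52271535599942], [0.0, 0.0, 1.0]] [ 0.262 -0.517  0.373] [[0.341, -0.94, -0.001], [-0.904, -0.328, 0.275], [-0.258, -0.093, -0.962]]
{'clock': 0.15, 'qpos': array([-1.34297959e+00,  2.76444700e-01,  1.50581521e+00, -2.78948526e-05,
        1.36068802e+00, -1.21012801e-01]), 'qd': array([-6.99509645e-05, -1.76542273e-03, -1.52546830e-03, -5.79425617e-04,
        3.48011423e-05, -6.02781484e-04]), 'effort': array([ 1.19020395e-03, -4.17145479e+01, -2.46031290e+01,  1.05928737e-04,
        7.66260666e-03,  1.58126704e-05]), 'position': array([ 0.1964265 , -0.54000658,  0.2306521 ]), 'ee_rot': array([-0.12222956, -0.69634302, -0.12318549,  0.69641343]), 'contact_force': array([ 0.00056336, -0.13037894, -0.33171218]), 'moment': array([-0.00656445, -0.0500161 ,  0.00932783]), 'width': 0.08541108596712117}
```

View pics/top0.png

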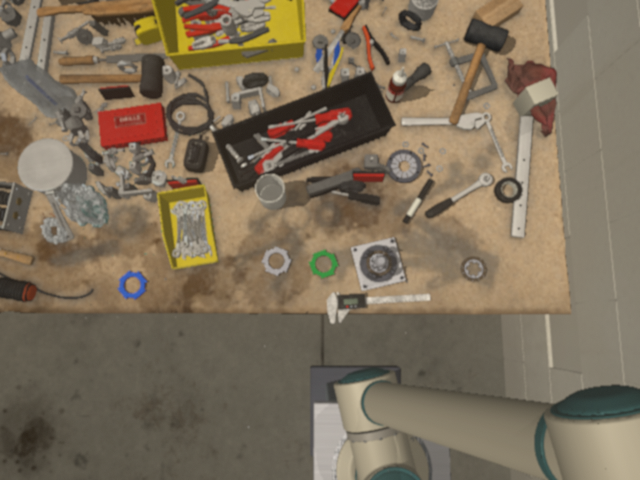

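View pics/side0.png

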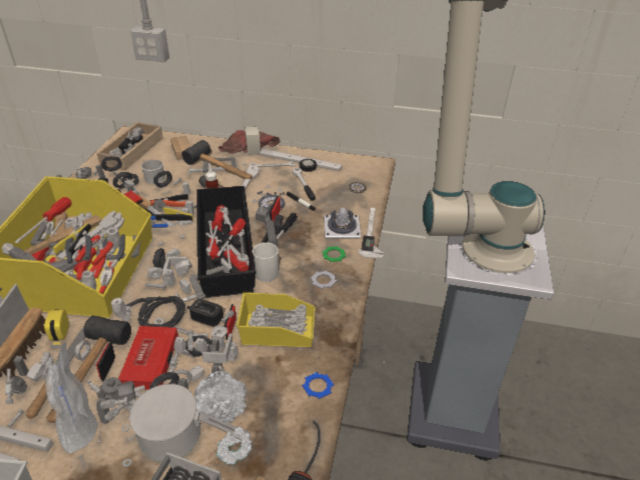

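The top view shows these plate-like candidates:
- **Separator plate:** bare steel ring at (277,261). The blue ring at (133,285) and green ring at (323,263) are look-alikes. There is also a silver lump at (57,230).
- **Friction disc:** small dark disc at (473,268). The bigger disc at (405,166) looks like a grinder.
- **Clutch:** at (380,263).

Next I'll enlarge these to confirm them and measure.

```bash
cat > h.py <<'E'
import numpy as np,cv2
def ray(im,u,v,z):
    K,R,t=im["K"],im["R"],im["t"]; c=-R.T@t
    d=R.T@np.linalg.inv(K)@np.array([u,v,1.]); return c+d*(z-c[2])/d[2]
def proj(im,X):
    p=im["K"]@(im["R"]@np.asarray(X,float)+im["t"]); return p[:2]/p[2]
def rectify(im,cx,cy,z,half,n):
    """ortho view of plane z: rows up=+x, cols right=-y"""
    g=np.array([[cx+half,cy+half],[cx+half,cy-half],[cx-half,cy-half],[cx-half,cy+half]])
    src=np.float32([proj(im,[a,b,z]) for a,b in g])
    H=cv2.getPerspectiveTransform(src,np.float32([[0,0],[n,0],[n,n],[0,n]]))
    return cv2.warpPerspective(im["frame"],H,(n,n),flags=cv2.INTER_CUBIC)[:,:,::-1]
E
python3 - <<'E'
import pickle,cv2,numpy as np
from h import *
d=pickle.load(open("d0.pkl","rb"));f=d["top"]["frame"][:,:,::-1]
a=cv2.resize(f[225:310,255:495],(800,283),interpolation=cv2.INTER_CUBIC)
b=cv2.resize(f[200:260,10:110],(400,240),interpolation=cv2.INTER_CUBIC)
c=cv2.resize(f[135:195,360:460],(400,240),interpolation=cv2.INTER_CUBIC)
cv2.imwrite("pics/crop1.png",np.vstack([a,np.hstack([b,c])]))
for n,u,v,z in(("sep",277,261,.005),("disc",473,268,.006),("green",323,263,.005),("clutch",380,263,.02),("lump",57,230,.01)):
    X=ray(d["top"],u,v,z);print(n,X.round(4),np.hypot(*X[:2]).round(3),proj(d["side"],X).round(1))
E
```

```text
sep [0.4908 0.2505 0.005 ] 0.551 [324.1 277.5]
disc [ 0.4738 -0.2348  0.006 ] 0.529 [357. 186.]
green [0.4859 0.1358 0.005 ] 0.505 [333.4 252.4]
clutch [ 0.4843 -0.0039  0.02  ] 0.484 [342.4 221.1]
lump [0.5686 0.808  0.01  ] 0.988 [234.4 445.4]
```

View pics/crop1.png

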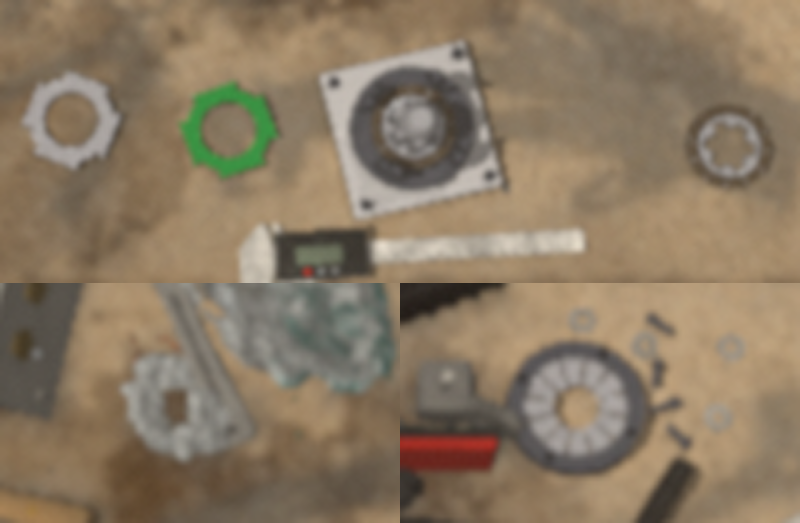

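The crop shows a bare-steel lugged ring with a round bore at (70,120): this is the separator plate. The same shape in green at (230,128) is a look-alike. The small disc with inner teeth at (730,147) is the friction disc. The clutch is square and turned by about 13°. The bottom two are a crumpled casting and a grinder, so neither is part of the job. I'll pass the wrist camera over the disc, clutch and plate in turn.

```bash
cat > snap.py <<'E'
import sys,pickle,cv2
from rig import manip
im=manip.get_image("wrist");pickle.dump((im,manip.get_state()),open(sys.argv[1]+".pkl","wb"))
E
python3 -m crank '{"grip":[1,1,1,1,1,1,1,1,1,1],"slide":[[5,6,0],[8,10,0],[12,15,0],[15,20,0],[18,24,0],[21.2,28.2,0],[21.2,28.2,0],[21.2,28.2,0],[21.2,28.2,0],[21.2,28.2,0]],"roll":[0,0,0,0,0,0,0,0,0,0]}'; python3 snap.py wd
python3 -m crank '{"grip":[1,1,1,1,1,1,1,1],"slide":[[0.2,4.8,0],[0.4,9.6,0],[0.6,14.4,0],[0.8,19.2,0],[1,23,0],[1,23,0],[1,23,0],[1,23,0]],"roll":[0,0,0,0,0,0,0,0]}'; python3 snap.py wc
python3 -m crank '{"grip":[1,1,1,1,1,1,1,1,1],"slide":[[0.2,4.8,0],[0.4,9.6,0],[0.6,14.4,0],[0.7,19.2,0],[0.7,24,0],[0.7,25.5,0],[0.7,25.5,0],[0.7,25.5,0],[0.7,25.5,0]],"roll":[0,0,0,0,0,0,0,0,0]}'; python3 snap.py wp
python3 - <<'E'
import pickle,cv2,numpy as np
L=[]
for n in("wd","wc","wp"):
    im,s=pickle.load(open(n+".pkl","rb"));print(s["clock"],s["position"].round(4))
    L.append(im["frame"][:,:,::-1])
cv2.imwrite("pics/w3.png",np.vstack([np.hstack([cv2.resize(x,(400,300),interpolation=cv2.INTER_AREA) for x in L[:2]]),np.hstack([cv2.resize(L[2],(400,300),interpolation=cv2.INTER_AREA),np.zeros((300,400,3),np.uint8)])]))
E
```

```text
clock: 1.15
position: [0.408, -0.2591, 0.2312]
ee_rot: [-0.123, -0.696, -0.122, 0.697]
contact_force: [-1.2, -0.9, -0.9]
width: 0.0858
clock: 2.0
position: [0.4187, -0.0302, 0.2313]
ee_rot: [-0.122, -0.696, -0.122, 0.697]
contact_force: [-0.7, -0.8, -0.3]
width: 0.0856
clock: 2.95
position: [0.4259, 0.2247, 0.2312]
ee_rot: [-0.122, -0.696, -0.121, 0.697]
contact_force: [-0.6, 0.4, 0.9]
width: 0.0849
1.2 [ 0.4078 -0.2595  0.2312]
2.05 [ 0.4187 -0.0302  0.2313]
3.0 [0.4258 0.2248 0.2313]
```

View pics/w3.png

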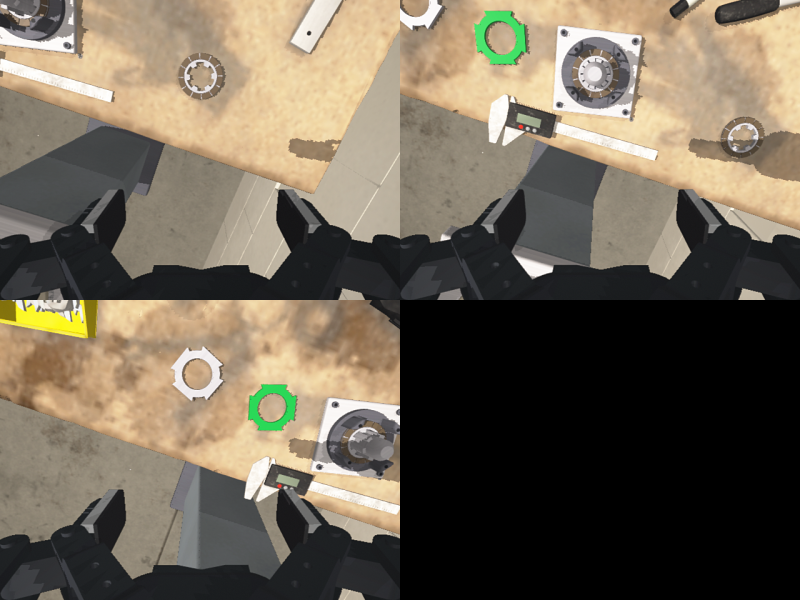

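The composite shows the disc at full-res (322,123), the clutch at (317,115) and the bare plate at (315,117), all unobstructed. I'll now measure them.

```bash
cat > meas.py <<'E'
import pickle
from h import *
def blob(im,c,z,half,cond,n=600):
    g=rectify(im,c[0],c[1],z,half,n); h=cv2.cvtColor(np.ascontiguousarray(g),cv2.COLOR_BGR2HSV)
    m=cv2.morphologyEx(cond(h).astype(np.uint8),cv2.MORPH_OPEN,np.ones((5,5)))
    k,_=cv2.findContours(m,cv2.RETR_EXTERNAL,cv2.CHAIN_APPROX_NONE)
    k=max(k,key=cv2.contourArea)[:,0].astype(float); s=2*half/n
    P=np.c_[c[0]+half-k[:,1]*s, c[1]+half-k[:,0]*s]
    return g,P
def centroid(P):
    M=cv2.moments((P*1e5).astype(np.int32).reshape(-1,1,2)); return np.array([M["m10"],M["m01"]])/M["m00"]/1e5,M["m00"]*1e-10
def phase(P,c,k):
    a=np.arctan2(*(P-c).T[::-1]);r=np.hypot(*(P-c).T)
    t=np.linspace(-np.pi,np.pi,720,endpoint=False);o=np.argsort(a);rr=np.interp(t,a[o],r[o],period=2*np.pi)
    F=np.sum(rr*np.exp(1j*k*t));return np.degrees(np.angle(F))/k,rr
E
python3 - <<'E'
from meas import *
im,s=pickle.load(open("wp.pkl","rb"));c=ray(im,315,117,.005);print("plate0",c)
g1,P=blob(im,c,.005,.055,lambda h:(h[...,1]<45)&(h[...,2]>120))
cc,A=centroid(P);p,rr=phase(P,cc,4);print("plate",cc.round(4),"area mm2",A*1e6,"yaw",p,"r",rr.min(),rr.max())
im,s=pickle.load(open("wd.pkl","rb"));c=ray(im,322,123,.006);print("disc0",c)
g2=rectify(im,c[0],c[1],.006,.045,600)
im,s=pickle.load(open("wc.pkl","rb"));c=ray(im,317,115,.010);print("clutch0",c)
g3,P=blob(im,c,.010,.10,lambda h:(h[...,1]<45)&(h[...,2]>150))
hull=cv2.convexHull((P*1e5).astype(np.int32).reshape(-1,1,2));r=cv2.minAreaRect(hull);print("clutch",np.array(r[0])/1e5,np.array(r[1])/1e5,r[2])
cl=np.array(r[0])/1e5
g4=rectify(im,cl[0],cl[1],.052,.045,600)
q=[cv2.resize(x,(400,300) if 0 else (300,300)) for x in(g1,g2,g3,g4)]
cv2.imwrite("pics/rect.png",np.vstack([np.hstack(q[:2]),np.hstack(q[2:])]))
E
```

```text
plate0 [0.49222349 0.25288786 0.005     ]
plate [0.491  0.2523] area mm2 3567.06125 yaw -21.02565048888257 r 0.031317004949101335 0.03755194284792256
disc0 [ 0.47162012 -0.23804365  0.006     ]
clutch0 [ 0.48725307 -0.00301241  0.01      ]
clutch [ 0.48360246 -0.00053519] [0.11138198 0.11176617] 13.387334823608398
```

View pics/rect.png

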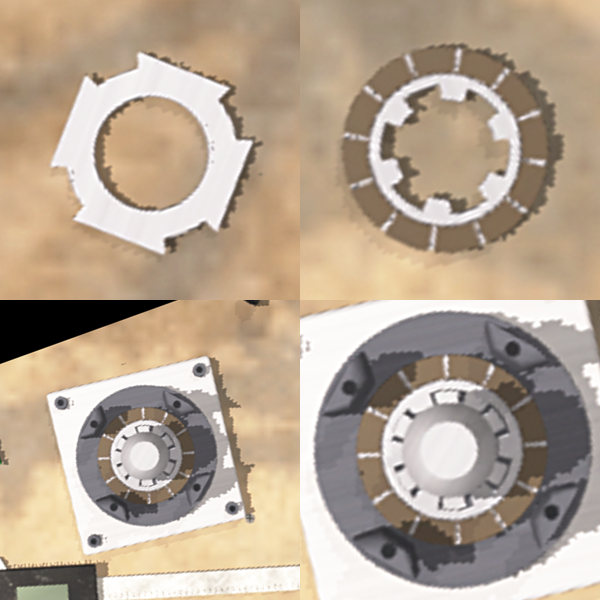

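The rectified views give consistent sizes:
- **Plate:** 31.3–37.6 mm radii (expected 31.5–37.8), with lugs at −21°.
- **Clutch:** 111.5 mm square, yaw 13.4°.
- **Jaws:** currently at −70°, so I roll −41° for the plate grasp.

```bash
python3 -m crank '{"grip":[0.9,0.9,0.9,0.9,0.9,0.9,0.9,0.9,0.9,0.9],"slide":[[2,1,-3],[4,2,-6],[6.55,2.55,-9],[6.55,2.55,-13],[6.55,2.55,-17],[6.55,2.55,-19],[6.55,2.55,-20],[6.55,2.55,-20.5],[6.55,2.55,-21],[6.55,2.55,-21]],"roll":[-8,-16,-24,-32,-40,-41,-41,-41,-41,-41]}' 30
python3 snap.py wp2
python3 - <<'E'
from meas import *
from rig import manip
from scipy.spatial.transform import Rotation as Ro
im,s=pickle.load(open("wp2.pkl","rb"));q=s["ee_rot"];print(s["position"],s["qpos"],s["contact_force"],Ro.from_quat(np.roll(q,-1)).as_matrix()[:,1])
cv2.imwrite("pics/wp2.png",im["frame"][:,:,::-1])
E
```

```text
clock: 4.0
position: [0.4916, 0.252, 0.022]
ee_rot: [-0.129, 0.696, -0.129, -0.695]
contact_force: [0.2, -0.5, -0.1]
width: 0.077
[0.49171965 0.25219324 0.02223057] [ 3.48042480e-01  4.38693818e-01  1.84156583e+00 -1.18765450e-04
  8.59596868e-01  2.28571908e+00] [-0.22305744  0.77809921 -0.00556225] [-0.35863189 -0.93347845 -0.00107009]
```

View pics/wp2.png

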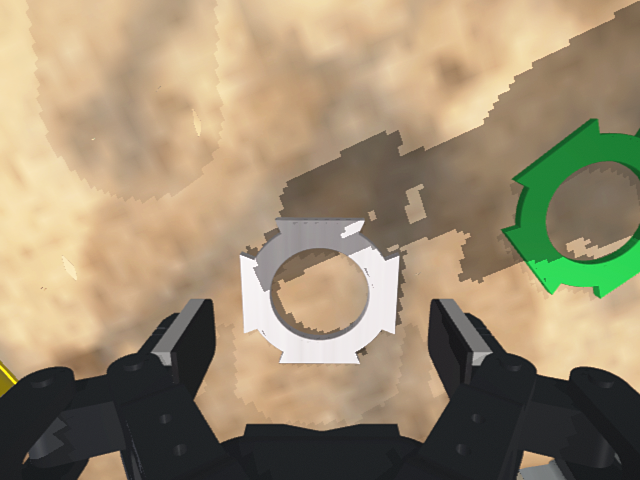

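The plate sits square and centred between the open pads, spanning cols 241–399 and rows 218–363. I descend in steps, feeling for the bench.

```bash
python3 -m crank '{"grip":[0.9,0.9,0.9,0.9],"slide":[[-0.05,0,-0.6],[-0.05,0,-1.4],[-0.05,0,-2.0],[-0.05,0,-2.0]],"roll":[0,0,0,0]}'
python3 -m crank '{"grip":[0.9,0.9,0.9],"slide":[[0,0,-0.2],[0,0,-0.4],[0,0,-0.4]],"roll":[0,0,0]}'
python3 -m crank '{"grip":[0.9,0.9,0.9],"slide":[[0,0,-0.1],[0,0,-0.2],[0,0,-0.2]],"roll":[0,0,0]}'
```

```text
clock: 4.45
position: [0.4896, 0.2518, 0.0002]
ee_rot: [0.128, -0.695, 0.129, 0.696]
contact_force: [-0.9, -0.6, -0.6]
width: 0.0769
clock: 4.75
position: [0.4904, 0.2521, -0.0029]
ee_rot: [0.129, -0.695, 0.129, 0.695]
contact_force: [0.2, -0.7, 0.7]
width: 0.0769
clock: 5.05
position: [0.4905, 0.2521, -0.0047]
ee_rot: [0.129, -0.695, 0.129, 0.695]
contact_force: [-0.3, -0.4, -0.9]
width: 0.0768
```

```bash
python3 -m crank '{"grip":[0.85,0.8,0.75,0.7,0.7,0.7],"slide":[[0,0,0],[0,0,0],[0,0,0],[0,0,0],[0,0,0],[0,0,0]],"roll":[0,0,0,0,0,0]}' 30
```

```text
clock: 5.65
position: [0.4908, 0.2523, -0.0041]
ee_rot: [-0.129, 0.695, -0.129, -0.695]
contact_force: [-1.6, 1.0, 5.6]
width: 0.0643
```

```bash
python3 -m crank '{"grip":[0.6,0.6,0.6,0.6,0.6,0.6],"slide":[[0,0,0.1],[0,0,0.1],[0,0,0.1],[0,0,1],[0,0,4],[0,0,4]],"roll":[0,0,0,0,0,0]}' 40; python3 snap.py wp3
python3 - <<'E'
from meas import *
im,s=pickle.load(open("wp3.pkl","rb"));print(s["position"],s["contact_force"],s["width"])
cv2.imwrite("pics/wp3.png",im["frame"][:,:,::-1])
E
```

```text
clock: 6.25
position: [0.4931, 0.253, 0.0385]
ee_rot: [-0.13, 0.697, -0.128, -0.693]
contact_force: [2.0, 0.9, -1.5]
width: 0.0636
[0.49208206 0.2526655  0.03714458] [ 0.2283287  -0.02269667 -1.11028873] 0.06391925724942482
```

View pics/wp3.png

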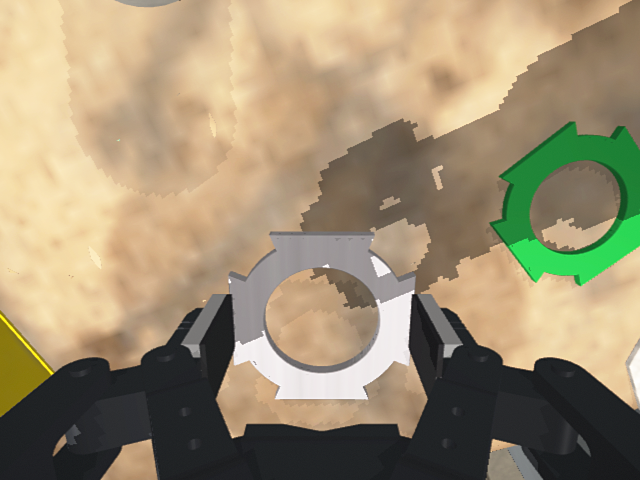

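Plate held: pads at (232,320) and (412,320), front lug edge from (270,233) to (374,235), rear lug edge from (275,398) to (366,398). I'll work out its pose in the hand.

```bash
python3 - <<'E'
from meas import *
from scipy.spatial.transform import Rotation as Ro
im,s=pickle.load(open("wp3.pkl","rb"));p=s["position"];z=p[2]+.009
f=im["frame"];g=cv2.cvtColor(f,cv2.COLOR_RGB2GRAY).astype(int)
for c in(300,322,345):
    col=g[:,c];print(c,[ (r,col[r]) for r in range(228,242)],[ (r,col[r]) for r in range(392,404)])
a,b,c,d=[ray(im,*u,z) for u in((270,233.5),(374,235),(275,398.5),(366,398.5))]
F=(a+b)/2;B=(c+d)/2;C=(F+B)/2
R=Ro.from_quat(np.roll(s["ee_rot"],-1)).as_matrix();y=R[:2,1];n=np.array([-y[1],y[0]])
print("front-back",np.linalg.norm(F-B),"lug w",np.linalg.norm(a-b),np.linalg.norm(c-d),"centre",C,"TCP",p)
print("jaw az",np.degrees(np.arctan2(y[1],y[0])),"lug az",np.degrees(np.arctan2(*(b-a)[1::-1])),np.degrees(np.arctan2(*(d-c)[1::-1])),"F-B az",np.degrees(np.arctan2(*(F-B)[1::-1])))
print("offset along jaw,normal",(C-p)[:2]@y,(C-p)[:2]@n,n)
im,s=pickle.load(open("wc.pkl","rb"))
# shaft end top (z=.072 r=8), from bright disc for clutch axis
gg=rectify(im,.4836,-.0005,.072,.03,600);h=cv2.cvtColor(np.ascontiguousarray(gg),cv2.COLOR_BGR2HSV)
m=((h[...,2]>215)&(h[...,1]<30)).astype(np.uint8);k,_=cv2.findContours(m,0,1);k=min((q for q in k if cv2.contourArea(q)>3000),key=lambda q:np.linalg.norm(q.mean((0,1))-300));(u,v),r=cv2.minEnclosingCircle(k);print("shaft tip",.4836+.03-v*1e-4,-.0005+.03-u*1e-4,"r",r*1e-4)
E
```

```text
300 [(228, np.int64(153)), (229, np.int64(166)), (230, np.int64(167)), (231, np.int64(143)), (232, np.int64(112)), (233, np.int64(109)), (234, np.int64(109)), (235, np.int64(132)), (236, np.int64(153)), (237, np.int64(152)), (238, np.int64(151)), (239, np.int64(151)), (240, np.int64(150)), (241, np.int64(151))] [(392, np.int64(230)), (393, np.int64(229)), (394, np.int64(229)), (395, np.int64(229)), (396, np.int64(230)), (397, np.int64(233)), (398, np.int64(236)), (399, np.int64(149)), (400, np.int64(154)), (401, np.int64(161)), (402, np.int64(162)), (403, np.int64(162))]
322 [(228, np.int64(110)), (229, np.int64(110)), (230, np.int64(110)), (231, np.int64(112)), (232, np.int64(115)), (233, np.int64(115)), (234, np.int64(112)), (235, np.int64(135)), (236, np.int64(156)), (237, np.int64(155)), (238, np.int64(155)), (239, np.int64(155)), (240, np.int64(154)), (241, np.int64(154))] [(392, np.int64(238)), (393, np.int64(238)), (394, np.int64(238)), (395, np.int64(238)), (396, np.int64(238)), (397, np.int64(240)), (398, np.int64(244)), (399, np.int64(161)), (400, np.int64(165)), (401, np.i
[... 359 characters left out ...]
64(152))] [(392, np.int64(237)), (393, np.int64(237)), (394, np.int64(237)), (395, np.int64(237)), (396, np.int64(237)), (397, np.int64(240)), (398, np.int64(245)), (399, np.int64(150)), (400, np.int64(146)), (401, np.int64(150)), (402, np.int64(151)), (403, np.int64(156))]
front-back 0.06605365927792244 lug w 0.03580893663387578 0.03529571417585632 centre [0.49250294 0.25264845 0.04614458] TCP [0.49208206 0.2526655  0.03714458]
jaw az -111.01217367183024 lug az -111.86065357545624 -110.8907672749559 F-B az -21.553581469813253
offset along jaw,normal -0.00013500285040518204 0.00039900584974184 [ 0.93350063 -0.3585649 ]
shaft tip 0.4828022766113281 0.0009488250732421835 r 0.009593279266357422
```

In the hand the plate is centred on the TCP to about 0.3 mm and squared to the jaws. Next I carry it above the clutch (roll +34.6°) and check it against the shaft end through the bore.

```bash
python3 -m crank '{"grip":[0.6,0.6,0.6,0.6,0.6,0.6,0.6,0.6,0.6,0.6,0.6,0.6],"slide":[[0,-1,3],[0,-4,6.5],[-0.2,-8,6.5],[-0.4,-12.5,6.5],[-0.6,-17,6.5],[-0.72,-21,6.5],[-0.72,-24,6.5],[-0.72,-25.23,6.5],[-0.72,-25.23,6.5],[-0.72,-25.23,6.5],[-0.72,-25.23,6.5],[-0.72,-25.23,6.5]],"roll":[0,5,13,21,29,34.6,34.6,34.6,34.6,34.6,34.6,34.6]}' 40; python3 snap.py wc2
python3 - <<'E'
from meas import *
im,s=pickle.load(open("wc2.pkl","rb"));print(s["position"],s["contact_force"],s["width"],s["qpos"][5])
cv2.imwrite("pics/wc2.png",im["frame"][:,:,::-1])
E
```

```text
clock: 7.5
position: [0.4832, 0.0011, 0.1002]
ee_rot: [-0.084, -0.702, -0.084, 0.702]
contact_force: [0.5, -0.0, -1.0]
width: 0.0639
[0.48327245 0.00093268 0.10025986] [ 0.34538033  0.9537073  -0.96350129] 0.06374601814347042 1.189538839587165
```

View pics/wc2.png

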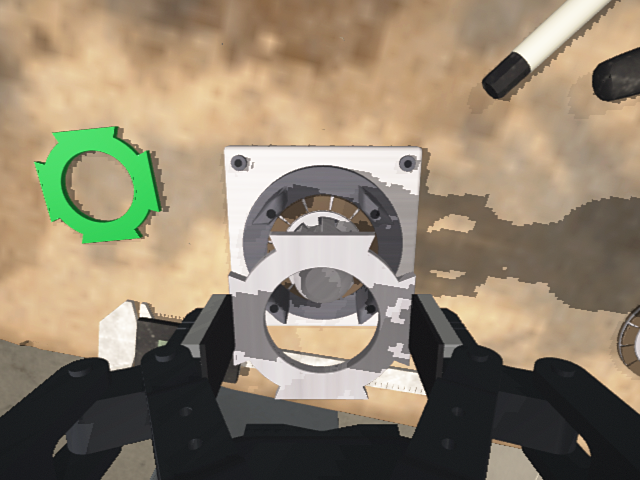

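Through the bore I see the shaft end around (322,282). The build plate's top edge is level, from (225,147) to (421,147), so the yaw agrees. The leg-top marks are at (272,213), (376,213), (277,308) and (370,308). I'll centre on those.

```bash
python3 - <<'E'
from meas import *
from scipy.spatial.transform import Rotation as Ro
im,s=pickle.load(open("wc2.pkl","rb"));p=s["position"]
R=Ro.from_quat(np.roll(s["ee_rot"],-1)).as_matrix();y=R[:2,1];n=np.array([-y[1],y[0]])
print("jaw az",np.degrees(np.arctan2(y[1],y[0])),"n",n)
g=cv2.cvtColor(im["frame"],cv2.COLOR_RGB2GRAY)
# dark marks on the legs
C=[]
for u,v in((272,213),(376,213),(277,308),(370,308)):
    w=g[v-8:v+9,u-8:u+9].astype(float);m=(w<np.percentile(w,12));yy,xx=np.nonzero(m);C.append((u-8+np.median(xx),v-8+np.median(yy)))
print(C)
for z in(.046,.05,.03):
    X=np.array([ray(im,*c,z)[:2] for c in C]);print(z,"centre",X.mean(0),"sides",np.linalg.norm(X[0]-X[1]),np.linalg.norm(X[2]-X[3]),np.linalg.norm(X[0]-X[2]),np.linalg.norm(X[1]-X[3]),"az",np.degrees(np.arctan2(*(X[1]-X[0])[::-1])))
# build-plate corner line z=.01 and its screws
for u in((225,147),(421,147),(239,163),(408,163)): print(u,ray(im,*u,.01)[:2])
# plate in hand
z=p[2]+.009
a,b,c,d=[ray(im,*u,z)[:2] for u in((272,236),(375,236),(275,398.5),(367,398.5))]
print("sep centre",(a+b+c+d)/4,"TCP",p[:2],"F-B",np.linalg.norm((a+b-c-d)/2))
cr=g[255:315,270:375];cv2.imwrite("pics/tip.png",cv2.resize(cr,None,fx=5,fy=5,interpolation=cv2.INTER_CUBIC))
h=cv2.HoughCircles(g[255:315,280:365],cv2.HOUGH_GRADIENT,1,30,param1=60,param2=12,minRadius=14,maxRadius=32);print(h)
E
```

```text
jaw az -76.31197826644151 n [0.9715986  0.23663502]
[(np.float64(270.0), np.float64(213.0)), (np.float64(376.0), np.float64(214.0)), (np.float64(273.0), np.float64(308.0)), (np.float64(370.0), np.float64(309.0))]
0.046 centre [ 4.83370497e-01 -3.71716405e-04] sides 0.0523563076494054 0.051266371172228736 0.051351150895791585 0.05144665063647375 az -76.93079256452229
0.05 centre [ 4.84753019e-01 -2.43472754e-05] sides 0.05129403682522841 0.05022621435440346 0.05030927395997351 0.050402836081430855 az -76.93079256452233
0.03 centre [ 0.47784041 -0.00176119] sides 0.056605390946113304 0.055426998443529815 0.055518658639063766 0.055621908856645266 az -76.9307925645223
(225, 147) [0.52460119 0.06543927]
(421, 147) [ 0.55039177 -0.04094515]
(239, 163) [0.51773806 0.05623516]
(408, 163) [ 0.54021097 -0.0364719 ]
sep centre [ 4.83006721e-01 -2.57120857e-04] TCP [0.48327245 0.00093268] F-B 0.06495312692742043
[[[42.5 18.5 30.2]]]
```

Measured in the same image, the clutch axis is (0.4834, −0.0004) and the held plate centre is (0.4830, −0.0003). Leg marks are 52 mm apart, as expected. I apply a small trim and lower it to just above the legs.

```bash
python3 -m crank '{"grip":[0.6,0.6,0.6,0.6,0.6,0.6,0.6],"slide":[[0.04,-0.03,0],[0.04,-0.03,-2],[0.04,-0.03,-4],[0.04,-0.03,-5],[0.04,-0.03,-5.2],[0.04,-0.03,-5.2],[0.04,-0.03,-5.2]],"roll":[-0.3,-0.3,-0.3,-0.3,-0.3,-0.3,-0.3]}' 40
python3 -m crank '{"grip":[0.6,0.6,0.6,0.6,0.6],"slide":[[0,0,-0.2],[0,0,-0.4],[0,0,-0.6],[0,0,-0.6],[0,0,-0.6]],"roll":[0,0,0,0,0]}'
```

```text
clock: 8.25
position: [0.4845, -0.0006, 0.049]
ee_rot: [0.082, 0.703, 0.082, -0.702]
contact_force: [0.1, 1.3, -0.2]
width: 0.0638
clock: 8.75
position: [0.4837, -0.0005, 0.0423]
ee_rot: [-0.082, -0.702, -0.082, 0.702]
contact_force: [0.1, -0.3, -0.8]
width: 0.0635
```

```bash
python3 -m crank '{"grip":[0.6,0.6,0.6,0.6],"slide":[[0,0,-0.15],[0,0,-0.3],[0,0,-0.3],[0,0,-0.3]],"roll":[0,0,0,0]}'
python3 -c "
from rig import manip;s=manip.get_state();print(s['contact_force'],s['moment'])"
```

```text
clock: 9.15
position: [0.4837, -0.0004, 0.0393]
ee_rot: [-0.082, -0.702, -0.082, 0.702]
contact_force: [-0.3, -0.1, -1.4]
width: 0.0636
[-0.2691983  -0.05674328 -1.36945574] [ 0.08432767  0.00371352 -0.00814706]
```

Free so far; underside is at about 43 mm, so the lugs are entering the bevels. I continue gently.

```bash
python3 -m crank '{"grip":[0.6,0.6,0.6,0.6],"slide":[[0,0,-0.15],[0,0,-0.3],[0,0,-0.4],[0,0,-0.4]],"roll":[0,0,0,0]}'
python3 -c "
from rig import manip;s=manip.get_state();print(s['contact_force'],s['moment'])"
```

```text
clock: 9.55
position: [0.4836, -0.0003, 0.0352]
ee_rot: [-0.082, -0.702, -0.082, 0.702]
contact_force: [-0.7, 2.4, 0.2]
width: 0.0641
[-0.70674345  2.44300428  0.24417912] [ 0.26220648 -0.03064452  0.02326533]
```

```bash
python3 -m crank '{"grip":[0.6,0.6,0.6,0.6,0.6],"slide":[[0,0.03,-0.2],[0,0.03,-0.4],[0,0.03,-0.6],[0,0.03,-0.7],[0,0.03,-0.7]],"roll":[0,0,0,0,0]}'
python3 -c "
from rig import manip;s=manip.get_state();print(s['contact_force'],s['moment'])"
```

```text
clock: 10.05
position: [0.4836, -0.0002, 0.0281]
ee_rot: [-0.082, -0.702, -0.082, 0.703]
contact_force: [0.7, 0.3, -2.2]
width: 0.0639
[ 0.6849572   0.31028118 -2.17040327] [ 0.10778724  0.02683501 -0.0231177 ]
```

```bash
python3 -m crank '{"grip":[0.6,0.6,0.6,0.6],"slide":[[0,0,-0.2],[0,0,-0.4],[0,0,-0.4],[0,0,-0.4]],"roll":[0,0,0,0]}'
python3 -m crank '{"grip":[0.6,0.6,0.6,0.6],"slide":[[0,0,-0.1],[0,0,-0.15],[0,0,-0.15],[0,0,-0.15]],"roll":[0,0,0,0]}'
```

```text
clock: 10.45
position: [0.4836, -0.0002, 0.0242]
ee_rot: [-0.082, -0.702, -0.082, 0.702]
contact_force: [1.1, 0.4, -1.4]
width: 0.0639
clock: 10.85
position: [0.4838, -0.0002, 0.0228]
ee_rot: [0.082, 0.702, 0.082, -0.702]
contact_force: [0.2, 0.3, -0.8]
width: 0.0638
```

```bash
python3 -m crank '{"grip":[0.6,0.6,0.6],"slide":[[0,0,-0.08],[0,0,-0.08],[0,0,-0.08]],"roll":[0,0,0]}'
python3 -m crank '{"grip":[0.6,0.6,0.6],"slide":[[0,0,-0.08],[0,0,-0.08],[0,0,-0.08]],"roll":[0,0,0]}'
```

```text
clock: 11.15
position: [0.4838, -0.0002, 0.0222]
ee_rot: [0.082, 0.702, 0.082, -0.702]
contact_force: [-0.7, 0.6, 0.9]
width: 0.0636
clock: 11.45
position: [0.4839, -0.0002, 0.0221]
ee_rot: [0.082, 0.703, 0.082, -0.702]
contact_force: [-3.1, 1.1, 8.1]
width: 0.0636
```

Contact at TCP z = 22.2 mm puts the underside at 26 mm, as required. I release, rise and back off for a look at the plate and the hub splines.

```bash
python3 -m crank '{"grip":[0.7,0.8,0.9,0.95,0.95,0.95,0.95,0.95,0.95,0.95,0.95,0.95,0.95],"slide":[[0,0,0.05],[0,0,0.05],[0,0,0.05],[0,0,0.05],[0,0,1],[0,0,4],[0,0,8],[-2,-0.5,12],[-5,-1.2,13],[-6.4,-1.6,13],[-6.4,-1.6,13],[-6.4,-1.6,13],[-6.4,-1.6,13]],"roll":[0,0,0,0,0,0,0,0,0,0,0,0,0]}'; python3 snap.py wc3
python3 - <<'E'
from meas import *
im,s=pickle.load(open("wc3.pkl","rb"));print(s["position"],s["contact_force"],s["width"])
c=(.4836,-.0004)
a=rectify(im,*c,.052,.03,560);cv2.imwrite("pics/hub.png",np.hstack([a[:,:],cv2.resize(im["frame"][40:300,220:420,::-1],(240,312))[0:312].copy() if 0 else cv2.copyMakeBorder(cv2.resize(im["frame"][40:300,220:420,::-1],(240,312)),0,248,0,0,cv2.BORDER_CONSTANT)]))
im,s=pickle.load(open("wd.pkl","rb"))
g,P=blob(im,ray(im,322,123,.006),.006,.05,lambda h:(h[...,2]<135)&(h[...,1]>60)|((h[...,1]<40)&(h[...,2]>180)))
k=cv2.convexHull((P*1e5).astype(np.float32));print("disc",np.array(cv2.minEnclosingCircle(k)[0])/1e5,cv2.minEnclosingCircle(k)[1]/1e5,centroid(k[:,0]/1e5))
# inner white ring -> centre & teeth phase
h=cv2.cvtColor(np.ascontiguousarray(g),cv2.COLOR_BGR2HSV);m=((h[...,1]<40)&(h[...,2]>170)).astype(np.uint8);m=cv2.morphologyEx(m,cv2.MORPH_OPEN,np.ones((5,5)))
kk,_=cv2.findContours(m,0,1);q=max(kk,key=cv2.contourArea);(u,v),r=cv2.minEnclosingCircle(q);s=.1/600;c0=ray(im,322,123,.006)
C=np.array([c0[0]+.05-v*s,c0[1]+.05-u*s]);print("ring",C,r*s)
f=np.zeros_like(m);cv2.drawContours(f,[q],-1,1,-1)
yy,xx=np.nonzero(m&f);X=c0[0]+.05-yy*s-C[0];Y=c0[1]+.05-xx*s-C[1];rr=np.hypot(X,Y);t=np.arctan2(Y,X);w=(rr>.0155)&(rr<.0185)
F=np.exp(6j*t[w]).mean();print("tooth az mod60",np.degrees(np.angle(F))/6,"strength",abs(F),w.sum()*s*s*1e6)
E
```

```text
clock: 12.75
position: [0.4205, -0.0161, 0.1505]
ee_rot: [-0.082, -0.702, -0.082, 0.703]
contact_force: [1.0, 0.4, -0.1]
width: 0.0812
[ 0.42045175 -0.01611969  0.1504186 ] [-0.46749258  0.38931937 -1.5667267 ] 0.08086787070640998
disc [ 0.47191652 -0.23656902] 0.0228479931640625 (array([ 0.47180917, -0.23650969]), 0.0016078678)
ring [ 0.47302159 -0.23513655] 0.02476707204182943
tooth az mod60 -7.90084270218187 strength 0.5556276941400788 130.08333333333337
```

View pics/hub.png

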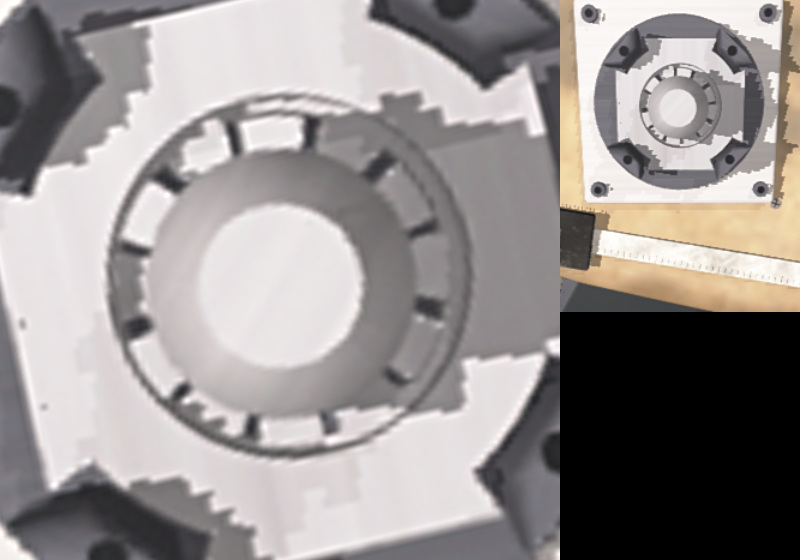

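The separator plate lies flat between the legs. The shaft end is at (281,285), and the six clean blocks sit on a 16 mm radius centred at (282,281); these are the splines, at azimuth 3.6° mod 60. The disc's teeth need −26.4° mod 60, and on the bench they stand at about −9°. I grip at jaw azimuth −59° (roll +17.6°) so that turning back lines up both slots and splines.

```bash
python3 -m crank '{"grip":[0.9,0.9,0.9,0.9,0.9,0.9,0.9,0.9,0.9,0.9,0.9,0.9],"slide":[[1,-4,0],[2,-8.5,0],[3,-13,0],[4,-17.5,0],[5.2,-22,-2],[5.2,-22,-6],[5.2,-22,-9.5],[5.2,-22,-12],[5.2,-22,-12.5],[5.2,-22,-12.5],[5.2,-22,-12.5],[5.2,-22,-12.5]],"roll":[5,10,15,17.6,17.6,17.6,17.6,17.6,17.6,17.6,17.6,17.6]}' 30
python3 snap.py wd2
python3 - <<'E'
from meas import *
from scipy.spatial.transform import Rotation as Ro
im,s=pickle.load(open("wd2.pkl","rb"));y=Ro.from_quat(np.roll(s["ee_rot"],-1)).as_matrix()[:2,1];print(s["position"],np.degrees(np.arctan2(y[1],y[0])),s["width"])
cv2.imwrite("pics/wd2.png",im["frame"][:,:,::-1])
E
```

```text
clock: 14.0
position: [0.473, -0.2368, 0.0276]
ee_rot: [0.189, 0.682, 0.187, -0.681]
contact_force: [-0.1, -0.2, 0.7]
width: 0.0765
[ 0.47284014 -0.23673317  0.02763156] -59.09834707291885 0.07654809813638855
```

View pics/wd2.png

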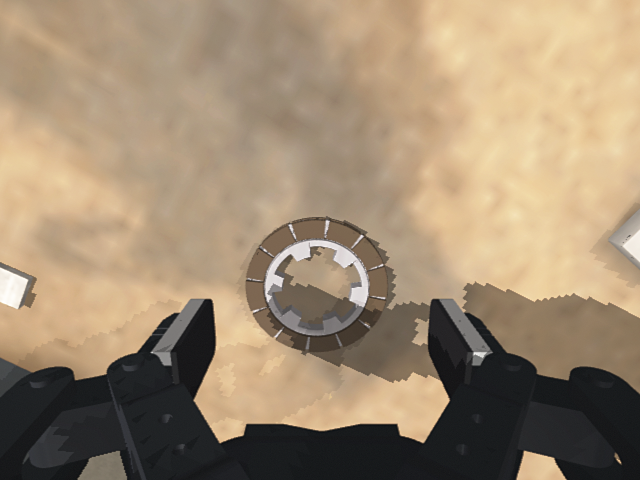

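The disc lies between the pads, cols 246–387 and rows 218–352; the jaw midline is col 322. I'll compute the trim and the tooth angle.

```bash
cat > teeth.py <<'E'
from meas import *
def teeth(im,c,z,vmin,smax=60):
    n=800;hf=.04;s=2*hf/n;g=rectify(im,c[0],c[1],z,hf,n);h=cv2.cvtColor(np.ascontiguousarray(g),cv2.COLOR_BGR2HSV)
    yy,xx=np.mgrid[:n,:n];X=hf-yy*s;Y=hf-xx*s;r=np.hypot(X,Y);t=np.arctan2(Y,X)
    m=(h[...,1]<smax)&(h[...,2]>vmin)
    w=(r>.0158)&(r<.0188);hist=[m[w&(np.abs((np.degrees(t)-a+180)%360-180)<1.5)].mean() for a in range(-180,180,3)]
    a=np.arange(-180,180,3);F=np.sum(np.array(hist)*np.exp(6j*np.radians(a)));return np.degrees(np.angle(F))/6,np.round(hist,1),g
E
python3 - <<'E'
from teeth import *
im,s=pickle.load(open("wd2.pkl","rb"))
z=.006
L,Rr,T,B=[ray(im,*u,z)[:2] for u in((246,283),(387,283),(317,218),(317,352))]
C=(L+Rr+T+B)/4;print("size",np.linalg.norm(L-Rr),np.linalg.norm(T-B),"centre",C,(L+Rr)/2,(T+B)/2)
for c in(C,):
    p,h,g=teeth(im,c,z,120,45);print("teeth",p);print(''.join('%d'%(x*9) for x in h))
E
```

```text
size 0.061060110167238446 0.06268195654194578 centre [ 0.47300378 -0.23572989] [ 0.47400602 -0.23502256] [ 0.47200153 -0.23643721]
teeth -7.342964823361445
662000000000015345662000000000009999999950500000000169999999995222222222238999999993000000000006999999960000000000057777
```

```bash
python3 -m crank '{"grip":[0.9,0.9,0.9,0.9,0.9,0.8,0.7,0.6,0.6,0.6],"slide":[[-0.1,0.05,-0.5],[-0.1,0.05,-1.5],[-0.1,0.05,-2.5],[-0.1,0.05,-2.65],[-0.1,0.05,-2.65],[-0.1,0.05,-2.65],[-0.1,0.05,-2.65],[-0.1,0.05,-2.65],[-0.1,0.05,-2.65],[-0.1,0.05,-2.65]],"roll":[0,0,0,0,0,0,0,0,0,0]}' 30
```

```text
clock: 15.05
position: [0.472, -0.2366, 0.0027]
ee_rot: [0.189, 0.682, 0.187, -0.681]
contact_force: [-1.4, 1.1, 19.3]
width: 0.0512
```

The pads slid over the disc's top: width is 51 mm and force is 19 N upward. I open at once, go 5 mm lower and regrip.

```bash
python3 -m crank '{"grip":[0.9,0.9,0.9,0.9,0.9],"slide":[[0,0,0.5],[0,0,0.5],[0,0,0.8],[0,0,0.8],[0,0,0.8]],"roll":[0,0,0,0,0]}' 30
python3 - <<'E'
from teeth import *
from rig import manip
im=manip.get_image("wrist");s=manip.get_state();print(s["position"],s["contact_force"],s["width"]);pickle.dump((im,s),open("wd3.pkl","wb"));cv2.imwrite("pics/wd3.png",im["frame"][:,:,::-1])
E
```

```text
clock: 15.55
position: [0.4706, -0.2356, 0.0075]
ee_rot: [-0.188, -0.681, -0.188, 0.682]
contact_force: [0.0, 0.6, -0.1]
width: 0.0768
[ 0.4705127  -0.23558075  0.00740632] [ 0.29822222  0.0063869  -0.75085179] 0.07699570256486557
```

View pics/wd3.png

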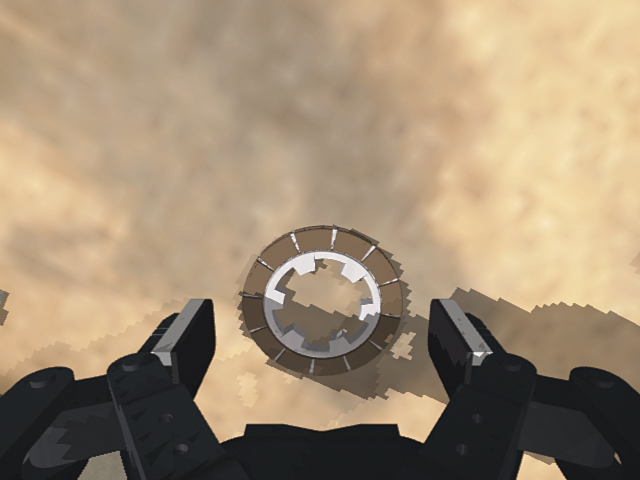

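The disc is undisturbed and centred between the pads (cols 242–402). I go down to TCP −5.5 mm and close.

```bash
python3 -m crank '{"grip":[0.9,0.9,0.9,0.9],"slide":[[0.05,0.02,-0.5],[0.05,0.02,-1],[0.05,0.02,-1.25],[0.05,0.02,-1.25]],"roll":[0,0,0,0]}' 30
python3 -m crank '{"grip":[0.85,0.8,0.75,0.7,0.65,0.6],"slide":[[0,0,0],[0,0,0],[0,0,0],[0,0,0],[0,0,0],[0,0,0]],"roll":[0,0,0,0,0,0]}' 30
```

```text
clock: 16.0
position: [0.4707, -0.2352, -0.0055]
ee_rot: [-0.188, -0.681, -0.189, 0.682]
contact_force: [-0.1, -0.6, 0.8]
width: 0.0769
clock: 16.6
position: [0.4713, -0.2355, -0.0039]
ee_rot: [0.188, 0.682, 0.188, -0.681]
contact_force: [-1.7, 1.5, 5.4]
width: 0.0608
```

```bash
python3 -m crank '{"grip":[0.5,0.5,0.5,0.5,0.5,0.5,0.5],"slide":[[0,0,0.2],[0,0,2],[0,0,6],[0,0,9],[0,0,9],[0,0,9],[0,0,9]],"roll":[0,0,0,0,0,0,0]}' 40; python3 snap.py wd4
python3 - <<'E'
from teeth import *
from scipy.spatial.transform import Rotation as Ro
im,s=pickle.load(open("wd4.pkl","rb"));p=s["position"];y=Ro.from_quat(np.roll(s["ee_rot"],-1)).as_matrix()[:2,1];n=np.array([-y[1],y[0]]);az=np.degrees(np.arctan2(y[1],y[0]));print(p,az,s["width"])
z=p[2]+.010
C=p[:2].copy();hf=.04;N=800;sc=2*hf/N
g=rectify(im,*C,z,hf,N);h=cv2.cvtColor(np.ascontiguousarray(g),cv2.COLOR_BGR2HSV)
m=((h[...,1]<45)&(h[...,2]>110)).astype(np.uint8);yy,xx=np.mgrid[:N,:N];m[np.hypot(yy-400,xx-400)>260]=0
m=cv2.morphologyEx(m,cv2.MORPH_OPEN,np.ones((7,7)));k,_=cv2.findContours(m,0,1);k=[q for q in k if cv2.contourArea(q)>300];pts=np.vstack(k)
hull=cv2.convexHull(pts);e=cv2.fitEllipse(hull);print("white ring ellipse mm",np.array(e[1])*sc*1e3/2)
C2=C+np.array([hf-e[0][1]*sc,hf-e[0][0]*sc]);print("ring centre - TCP: jaw,normal mm",(C2-C)@y*1e3,(C2-C)@n*1e3)
for c in(C,C2):
    t,hh,_=teeth(im,c,z,110,45);print("tooth",t,"rel jaw mod60",(t-az)%60,''.join('%d'%(x*9) for x in hh))
E
```

```text
clock: 17.3
position: [0.4701, -0.2348, 0.0839]
ee_rot: [-0.188, -0.681, -0.189, 0.682]
contact_force: [0.2, 0.4, -0.9]
width: 0.0602
[ 0.47002839 -0.23471517  0.08366139] -59.11469102098539 0.060303749451583476
white ring ellipse mm [22.66345062 22.76162262]
ring centre - TCP: jaw,normal mm 0.9979556882357156 0.34847333710976486
tooth -7.005789903940101 rel jaw mod60 52.10890111704529 999000000000000799999950000000000057877884487000000009999999970000000000499999999100000000000699999999300000000000199999
tooth -7.031289114644916 rel jaw mod60 52.08340190634048 980000000000008999999500000000000499999993485000000006999999998000000000029999999920000000000079999999400000000000599999
```

The disc is held centred (white ring radius 22.7 mm, round), with teeth at 52.1° relative to the jaws. I carry it over the clutch with roll −19.4°, so the teeth stand at −26.4°.

```bash
python3 -m crank '{"grip":[0.5,0.5,0.5,0.5,0.5,0.5,0.5,0.5,0.5,0.5,0.5],"slide":[[0.2,4,1],[0.4,8.5,1],[0.6,13,1],[0.8,17.5,1],[1.2,21.5,1],[1.2,23.48,1],[1.2,23.48,1],[1.2,23.48,0.5],[1.2,23.48,0],[1.2,23.48,0],[1.2,23.48,0]],"roll":[-5,-10,-15,-19.4,-19.4,-19.4,-19.4,-19.4,-19.4,-19.4,-19.4]}' 40; python3 snap.py wc4
python3 - <<'E'
from teeth import *
from scipy.spatial.transform import Rotation as Ro
im,s=pickle.load(open("wc4.pkl","rb"));p=s["position"];y=Ro.from_quat(np.roll(s["ee_rot"],-1)).as_matrix()[:2,1];print(p,np.degrees(np.arctan2(y[1],y[0])),s["contact_force"],s["moment"])
# spline angle, objective: bright blocks vs dark lines in wc3 at z=.052
im3,_=pickle.load(open("wc3.pkl","rb"));g=cv2.cvtColor(np.ascontiguousarray(rectify(im3,.4834,-.0006,.052,.03,600)),cv2.COLOR_BGR2GRAY).astype(float)
P=cv2.warpPolar(g.astype(np.uint8),(300,720),(300,300),300,0)   # rows: image angle cw from +x(right), 0.5 deg
for r0,r1 in((145,160),(160,175)):
    prof=P[:,r0:r1].mean(1);d=cv2.GaussianBlur(np.maximum(0,np.array(cv2.medianBlur(prof.astype(np.uint8).reshape(-1,1),5)).ravel()*0+cv2.dilate(prof.reshape(-1,1),np.ones((25,1))).ravel()-prof).reshape(-1,1),(1,5),0).ravel()
    a=-np.arange(720)*.5-90
    for k in(6,12): F=np.sum(d*np.exp(1j*k*np.radians(a)));print(r0,k,np.degrees(np.angle(F))/k,abs(F)/d.sum())
E
```

```text
clock: 18.45
position: [0.483, -0.0017, 0.0847]
ee_rot: [-0.07, -0.703, -0.07, 0.704]
contact_force: [-0.4, -0.5, -1.1]
width: 0.0602
[ 0.48318053 -0.00156629  0.08498697] -78.59683959274864 [-0.75792629 -1.28832363 -2.01794916] [-0.01851041 -0.02898361 -0.05722389]
145 6 -24.259792504875083 0.07696023329196897
145 12 -11.623142600975614 0.6048217470049816
160 6 -20.992841647886255 0.09687438899175567
160 12 -11.706616417398406 0.5869927092235632
```

```bash
python3 -m crank '{"grip":[0.5,0.5,0.5,0.5,0.5,0.5],"slide":[[0,0.05,0],[0,0.05,-0.5],[0,0.05,-1],[0,0.05,-1.5],[0,0.05,-1.5],[0,0.05,-1.5]],"roll":[0,0,0,0,0,0]}' 40
python3 -m crank '{"grip":[0.5,0.5,0.5,0.5,0.5,0.5],"slide":[[0,0,-0.4],[0,0,-0.8],[0,0,-1.2],[0,0,-1.5],[0,0,-1.5],[0,0,-1.5]],"roll":[0,0,0,0,0,0]}' 40
```

```text
clock: 19.1
position: [0.4831, -0.0001, 0.07]
ee_rot: [-0.071, -0.703, -0.071, 0.704]
contact_force: [0.2, -0.1, -1.4]
width: 0.0604
clock: 19.7
position: [0.4832, -0.0002, 0.0551]
ee_rot: [-0.071, -0.703, -0.071, 0.704]
contact_force: [0.3, -0.3, -1.0]
width: 0.0601
```

```bash
python3 -m crank '{"grip":[0.5,0.5,0.5,0.5],"slide":[[0,0,-0.3],[0,0,-0.55],[0,0,-0.55],[0,0,-0.55]],"roll":[0,0,0,0]}' 40
python3 -m crank '{"grip":[0.5,0.5,0.5,0.5],"slide":[[0,0,-0.1],[0,0,-0.2],[0,0,-0.2],[0,0,-0.2]],"roll":[0,0,0,0]}' 40
```

```text
clock: 20.1
position: [0.4831, -0.0002, 0.0496]
ee_rot: [-0.071, -0.703, -0.071, 0.704]
contact_force: [-1.0, -0.5, -0.2]
width: 0.0601
clock: 20.5
position: [0.4832, -0.0002, 0.0477]
ee_rot: [-0.071, -0.704, -0.071, 0.704]
contact_force: [-0.1, -0.2, -1.0]
width: 0.0604
```

Underside is at about 51.7 mm with no load. I continue 1 mm at a time.

```bash
python3 -m crank '{"grip":[0.5,0.5,0.5],"slide":[[0,0,-0.1],[0,0,-0.1],[0,0,-0.1]],"roll":[0,0,0]}' 40
python3 -m crank '{"grip":[0.5,0.5,0.5],"slide":[[0,0,-0.1],[0,0,-0.1],[0,0,-0.1]],"roll":[0,0,0]}' 40
python3 -c "
from rig import manip;s=manip.get_state();print(s['contact_force'],s['moment'])"
```

```text
clock: 20.8
position: [0.4832, -0.0002, 0.0467]
ee_rot: [-0.071, -0.704, -0.071, 0.704]
contact_force: [0.1, -0.1, -0.3]
width: 0.0601
clock: 21.1
position: [0.4832, -0.0002, 0.0457]
ee_rot: [-0.071, -0.704, -0.071, 0.704]
contact_force: [-0.2, -0.7, -0.9]
width: 0.0603
[-0.24565911 -0.6928834  -0.89073118] [-0.02519806  0.00213061 -0.00555594]
```

No resistance at 49.7 mm, so the teeth seem to have slipped in first time. I keep lowering.

```bash
python3 -m crank '{"grip":[0.5,0.5,0.5,0.5],"slide":[[0,0,-0.1],[0,0,-0.2],[0,0,-0.3],[0,0,-0.3]],"roll":[0,0,0,0]}' 40
python3 -m crank '{"grip":[0.5,0.5,0.5,0.5],"slide":[[0,0,-0.2],[0,0,-0.4],[0,0,-0.4],[0,0,-0.4]],"roll":[0,0,0,0]}' 40
python3 -c "
from rig import manip;s=manip.get_state();print(s['contact_force'],s['moment'])"
```

```text
clock: 21.5
position: [0.483, -0.0002, 0.0425]
ee_rot: [-0.071, -0.703, -0.071, 0.704]
contact_force: [0.2, 0.6, -0.1]
width: 0.0604
clock: 21.9
position: [0.4832, -0.0002, 0.0386]
ee_rot: [-0.071, -0.703, -0.071, 0.704]
contact_force: [0.3, 0.2, -1.4]
width: 0.0605
[ 0.26292714  0.21083591 -1.35626062] [0.10172922 0.0427152  0.01562574]
```

Underside ~42.6 mm; home expected at TCP ≈ 27 mm.

```bash
python3 -m crank '{"grip":[0.5,0.5,0.5,0.5,0.5],"slide":[[0,0,-0.25],[0,0,-0.5],[0,0,-0.75],[0,0,-0.75],[0,0,-0.75]],"roll":[0,0,0,0,0]}' 40
python3 -m crank '{"grip":[0.5,0.5,0.5,0.5],"slide":[[0,0,-0.15],[0,0,-0.3],[0,0,-0.3],[0,0,-0.3]],"roll":[0,0,0,0]}' 40
python3 -m crank '{"grip":[0.5,0.5,0.5],"slide":[[0,0,-0.08],[0,0,-0.08],[0,0,-0.08]],"roll":[0,0,0]}' 40
```

```text
clock: 22.4
position: [0.4831, -0.0002, 0.0311]
ee_rot: [-0.071, -0.703, -0.071, 0.704]
contact_force: [-0.9, 0.8, -1.7]
width: 0.0603
clock: 22.8
position: [0.4832, -0.0002, 0.0282]
ee_rot: [-0.071, -0.704, -0.071, 0.704]
contact_force: [-0.4, -0.2, -1.0]
width: 0.0602
clock: 23.1
position: [0.4832, -0.0002, 0.0274]
ee_rot: [-0.071, -0.704, -0.071, 0.704]
contact_force: [0.1, -0.0, -0.7]
width: 0.0605
```

```bash
python3 -m crank '{"grip":[0.5,0.5,0.5],"slide":[[0,0,-0.08],[0,0,-0.08],[0,0,-0.08]],"roll":[0,0,0]}' 40
python3 -m crank '{"grip":[0.5,0.5,0.5],"slide":[[0,0,-0.08],[0,0,-0.08],[0,0,-0.08]],"roll":[0,0,0]}' 40
```

```text
clock: 23.4
position: [0.4833, -0.0002, 0.0272]
ee_rot: [0.071, 0.704, 0.071, -0.703]
contact_force: [-1.8, -0.2, 5.5]
width: 0.0604
clock: 23.7
position: [0.4833, -0.0002, 0.0271]
ee_rot: [0.071, 0.704, 0.071, -0.703]
contact_force: [-3.1, 0.7, 12.0]
width: 0.0605
```

Contact at TCP 27.2 mm puts the underside at 31 mm: home. I release, rise and check.

```bash
python3 -m crank '{"grip":[0.6,0.75,0.85,0.9,0.95,0.95,0.95,0.95,0.95,0.95,0.95,0.95,0.95],"slide":[[0,0,0.1],[0,0,0.1],[0,0,0.1],[0,0,0.1],[0,0,0.1],[0,0,1],[0,0,4],[0,0,8],[-2,-0.5,12],[-5,-1.2,13],[-6.4,-1.6,13],[-6.4,-1.6,13],[-6.4,-1.6,13]],"roll":[0,0,0,0,0,0,0,0,0,0,0,0,0]}'; python3 snap.py wc5
python3 - <<'E'
from meas import *
from rig import manip
im,s=pickle.load(open("wc5.pkl","rb"));print(s["position"],s["contact_force"],s["width"])
a=rectify(im,.4834,-.0006,.037,.045,560)
sd=manip.get_image("side")["frame"][190:250,310:390,::-1]
b=cv2.resize(sd,(240,180),interpolation=cv2.INTER_CUBIC)
cv2.imwrite("pics/fin.png",np.hstack([a,cv2.copyMakeBorder(b,0,380,0,0,cv2.BORDER_CONSTANT)]))
# outer disc at z=.037: size check
h=cv2.cvtColor(np.ascontiguousarray(a),cv2.COLOR_BGR2HSV);m=((h[...,1]>55)).astype(np.uint8);yy,xx=np.mgrid[:560,:560];m[np.hypot(yy-280,xx-280)>225]=0
m=cv2.morphologyEx(m,cv2.MORPH_OPEN,np.ones((5,5)));k,_=cv2.findContours(m,0,1);e=cv2.fitEllipse(cv2.convexHull(np.vstack([q for q in k if cv2.contourArea(q)>200])));print("brown facing ellipse mm @z=37",np.array(e[1])*45/560,e[0])
E
```

```text
clock: 25.0
position: [0.4194, -0.0162, 0.1553]
ee_rot: [0.07, 0.704, 0.071, -0.704]
contact_force: [-0.5, -0.2, 0.7]
width: 0.0809
[ 0.41983241 -0.01615741  0.1551152 ] [-0.00535555  0.24831957  0.16971848] 0.08135425622345208
brown facing ellipse mm @z=37 [30.75130136 30.85797419] (283.7837219238281, 276.9589538574219)
```

View pics/fin.png

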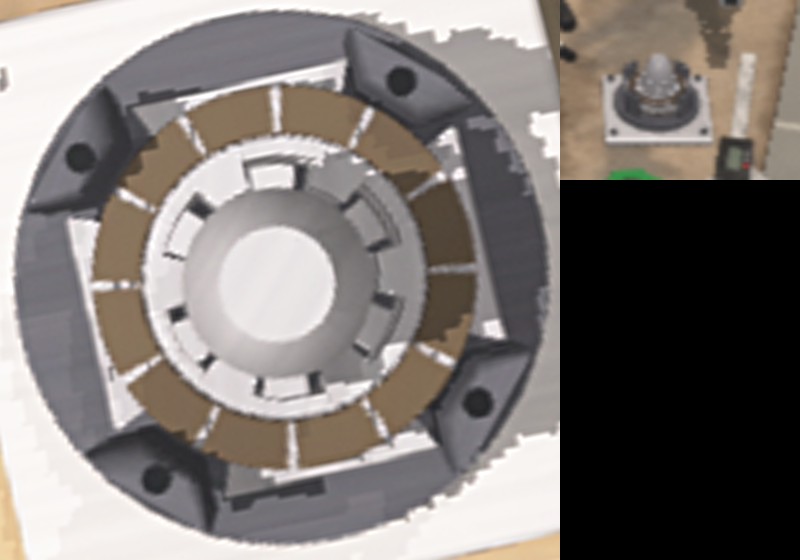

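The disc lies flat and concentric inside the legs, with facing radius 30.8 mm when measured at z = 37. Its teeth sit between the splines, and the plate's lugs show in all four slots beneath it. I'm handing the job in.

```bash
python3 -c "
from rig import manip;print(manip.sign_off())"
```

```text
the job is handed in; nothing more can be done
None
```

I put both plates on the clutch in the order asked, let go of both, and handed the job in at about 25 s of the 64 s; no verdict came back.

- **Separator plate:** I lowered the bare steel plate between the legs, with at most about 2.5 N sideways. It landed when its underside was at about 26 mm, as specified.
- **Friction disc:** its teeth slipped between the splines first time without resistance. It seated with its underside at about 31 mm, as specified, and the final downward press reached 12 N.
- **Last look:** the disc lies flat and concentric, measuring 30.8 mm radius against 31 mm at its expected height. The teeth sit between the splines and the plate's lugs are in all four slots.
- **Other items:** I did not touch the other tools or the blue and green look-alikes, but took no final pictures to check them.

**What went wrong or disagreed:**
- My first grip on the disc rode over its top with about 19 N. I opened at once, saw the disc had not been disturbed, and regripped lower.
- The wrist camera read about 1 mm off the gripper position along the jaw direction. I used positions measured within the same image and the feel of contact instead.
- The fingertips were level with the disc's underside, so part of the final contact may have been on the plate's lugs. I did not press the disc again after letting go.
- I viewed 12 pictures, two over the budget of 10.

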